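# Set the cocotte's warming plate to keep-warm

### The arm

A 7-joint arm with a two-finger parallel gripper is mounted at the origin on a cart in front of the work surface, level with it; the furniture and walls round the work are solid. World frame = base frame: x ahead of the robot, y to its left, z up, the work surface at z = 0. Lengths are in m, angles in rad, forces in N, time in s.
With the tool pointing down it reaches from about 0.4 to 0.875 m from the base axis. Payload 19.3 kg.
Tool frame: the origin (TCP) lies midway between the tips of the shut fingers; the grasp point (between the pads) lies 19 mm behind it; z points along the fingers, y is the line along which they close (so a half turn about z gives the same grasp; the last joint's range is limited). The gripper opens to 85 mm and grips with 20 to 120 N. Pads are 22 mm wide; open, the fingers measure 114 mm over their backs; the gripper's body (76 mm by 85 mm) begins 54 mm behind the grasp point. The pads swing forward as they close: fully open they stand 13 mm farther back than shut.
Start: joints at [-1.226, 0.521, -0.036, 1.599, 0.021, 1.021, -0.113], TCP at [0.252, 0.572, 0.231] pointing down, gripper open.
Joint ranges: [-2.91, 2.91], [-0.3, 2.13], [-1.5, 1.42], [0.17, 2.43], [-1.26, 4.41], [0.16, 1.93], [-2.52, 2.52]. Speed limits (rad/s): [1.89, 1.89, 2.39, 2.39, 3.01, 3.01, 3.01].

### API

Orientations are given as [roll, pitch, yaw] about the fixed x, y, z axes, in that order (R = Rz(yaw) Ry(pitch) Rx(roll)).
In Python, from workcell import telemetry, grab_frame, calibration, bot, outline_of, landmark_of gives the robot as it stands. The module is installed in compiled form; this text tells all that it offers.
- The arm moves only by the shell command python3 -m inch 'ROWS' [FORCE]. ROWS is JSON, a list of rows, each a list of 7 numbers: the shift along the tool's x, y, z in m, then the turn, a rotation vector about the tool's x, y, z in rad, then the closure, from 0 (fully open) to 1 (shut). A call has 1 to 5 rows; each row shifts and turns the commanded pose from where the row before left it, along the tool's axes as they then stand; what a row does not reach is not made up. A row lasts 1/10 s, in which the tool goes at most 50 mm and 8.59 degrees, less where a joint would pass 70% of its speed; a pose out of reach is approached as far as the arm can. A call is refused whole if a number of a shift passes 0.05 or a number of a turn 0.15, either way. A call with a gripper value outside its range is refused whole. The fingers move at their own pace and stop on an object; FORCE is the grip in N (left out, the last holds). Time passes only in rows, so rows that do not move let the fingers close. It gives the time, the measured TCP pose, the force, the opening and the grip force at its end, in the units of the state.
- telemetry.observe(): the state, without advancing time (a new reading comes with each control period).
- grab_frame(name): name is "scene" or "top"; returns the picture (384x512x3 uint8, red, green, blue); there is no depth.
- calibration(name): a dict with "fovy" (degrees; the focal length in pixels is half the picture's height over the tangent of half this angle, whatever the lens; pixels are square), "cx", "cy" (the principal point, pixels), "pose" (4x4, takes a point from camera to world coordinates). Camera axes: x right, y down, z forward; pixel columns grow to the right and rows downward; lengths in m; the calibration is good to about 2 mm. A picture is of the moment at which its call begins. calibration takes no time and is no camera call.
- bot.job_done(): hands the job in; it is judged then, once.
Trained networks look in the newest picture that a camera, given by its name, has taken for a name from the list of things; names that differ only in an ending like _2 or _b are one class to them, and where a whole thing is asked for, a point or a joint stands for the part that bears it (a point fixed in the world has none). Each returns a list of dicts, best first, with "score" (0 to 1); they miss things now and then, are a little off and sometimes report something else, mostly with a low value. They report only what shows in the picture. A call takes as long as a camera call.
- outline_of(label, camera): "region" (384x512 bool, what is visible of it) and "rect" ([left, top, right, bottom] in pixels, round what is visible of it).
- landmark_of(label, camera): "xy" ([column, row] in pixels: a listed point, or the origin of a listed thing).
The state is a dict: "clock": time; "qpos": joint angles; "qd": joint speeds; "joint_efforts": joint torques, N m; "position": TCP position; "tool_rot": TCP orientation; "force": force on the tool from outside, world axes, zero at the start; "moment": the same for the moment, N m; "grip_width": finger opening in m; "finger_force": force on a finger pad.
Only numpy, scipy, OpenCV 4.12 (cv2) and the standard library are available. Lean on these libraries where they do the work, as an engineer would, in place of code of your own. Each camera call takes 0.05 s, during which the arm holds its last target. There are 200 camera calls.

### The job

Two identical warmers stand on the worktop, one carrying the black cocotte and the other the white teapot. Swing the heat lever of the warmer under the cocotte to the green keep-warm mark and let go of it. Leave the cocotte where it stands and the teapot's lever as it is set.

Things in the scene. Friction and masses are not known exactly. Their poses are not given: they have to be found in the camera images.
- pot_lever (a joint): Angle of the heat lever on the cocotte's warmer, rad. It swings level about an upright pivot, from left (0 = off, black mark, stop) to right (1.75 = full, red mark, stop) as seen from the warmer's front, counter-clockwise from above; 1.15 = green keep-warm mark; 0.875 points straight to the front. It stays where left; friction about 1.2 N at the knob.
- pot_warmer: The cocotte's warmer: dark steel slab 280 (x) x 190 (y) x 40 mm, fixed. Origin: centre of its underside; +x runs from the front (lever) to the back. Lever pivot at x -30, y 0 mm; at angle q its knob's centre is at x = -30 - 70 cos(q - 0.875), y = -70 sin(q - 0.875) mm. Light control deck at the front, top 36 mm high; the marks lie on it 94 mm from the pivot.
- cocotte: Small black lidded pot, 140 mm over its handles (its x), 107 wide, 79 high. Origin: centre of its underside, z up. It stands loose on the round black hot plate of its warmer (radius 71 mm, centre 62 mm behind the warmer's origin, top 40 mm above the worktop).
- tea_lever_knob (a point): Knob of the lever on the other warmer, which is identical but carries the white teapot (133 mm high); leave it alone. On both levers the knob is black, round, upright, 18 mm in diameter, from 46 to 86 mm above the worktop (this point: on its axis, at 70 mm, a good height to hold it), at the end of a flat steel arm 10 mm wide, 40 to 46 mm above the worktop.

How it is judged:
At the end, for the whole second after the job is handed in: The cocotte's lever rests within 0.175 rad (10 degrees) of the green mark at 1.15 rad; the cocotte stands upright within 20 mm of where it was, and the teapot's lever knob is within 12 mm of where it was (value of joint pot_lever between 0.975 and 1.325 rad and velocity of joint pot_lever between -0.05 and 0.05 rad/s and distance of cocotte from where it was at the start of the episode below 0.02 m and angle between cocotte's own z axis and vertical below 0.1 rad and distance of tea_lever_knob from where it was at the start of the episode below 0.012 m); the robot touches nothing.
It fails at once if the teapot's lever is moved (its knob by more than 12 mm) (distance of tea_lever_knob from where it was at the start of the episode above 0.012 m).
It fails at once if the cocotte is shoved by more than 20 mm (distance of cocotte from where it was at the start of the episode above 0.02 m).
It also fails if it takes over 32 s, if anything falls off the work surface, if the arm or the gripper's body presses on something with over 40 N, if the wrist force passes 120 N, or if a joint passes its speed limit or range.

## Working session

There is one attempt and no reset: what is moved stays moved. The work goes in short steps, Python scripts to look and compute and a shell command to move; the robot and the scene stay as the last step left them, time stands still between calls to the robot, and variables do not carry over. Pictures are saved under pics/ and viewed, at most 10 in all, crops included, and the job is handed in when it is done.

```bash
mkdir -p pics
cat > h.py <<'E'
import numpy as np, cv2
from workcell import telemetry, grab_frame, calibration, bot, outline_of, landmark_of
def ray(cam,xy,z):
    c=calibration(cam); f=192/np.tan(np.radians(c["fovy"])/2); T=np.array(c["pose"])
    d=T[:3,:3]@np.array([(xy[0]-c["cx"])/f,(xy[1]-c["cy"])/f,1]); o=T[:3,3]
    return (o+d*(z-o[2])/d[2]).round(4)
def proj(cam,p):
    c=calibration(cam); f=192/np.tan(np.radians(c["fovy"])/2); T=np.array(c["pose"])
    q=T[:3,:3].T@(np.array(p)-T[:3,3]); return np.array([c["cx"]+f*q[0]/q[2],c["cy"]+f*q[1]/q[2]]).round(1)
E
python3 - <<'E'
from h import *
ims=[]
for cam in("scene","top"):
    im=grab_frame(cam); cv2.imwrite(f"pics/{cam}0.png",im[:,:,::-1])
    for n,z in(("pot_warmer",0),("cocotte",.04),("tea_lever_knob",.07),("pot_lever",.06)):
        for r in landmark_of(n,cam)[:3]: print(cam,n,round(r["score"],2),np.round(r["xy"],1),ray(cam,r["xy"],z))
    print(calibration(cam)["fovy"],np.round(calibration(cam)["pose"],3).tolist())
s=telemetry.observe(); print(s["clock"],s["position"],s["tool_rot"],s["grip_width"])
E
```

```text
scene pot_warmer 0.57 [335.3 267.7] [ 0.544  -0.1908  0.    ]
scene cocotte 0.95 [349.8 233.4] [ 0.6028 -0.1825  0.04  ]
scene tea_lever_knob 0.9 [162.8 182. ] [0.4687 0.1968 0.07  ]Traceback (most recent call last):
  File "<stdin>", line 6, in <module>
ValueError: it knows: cocotte, pot_warmer, tea_lever_knob
```

View pics/scene0.png

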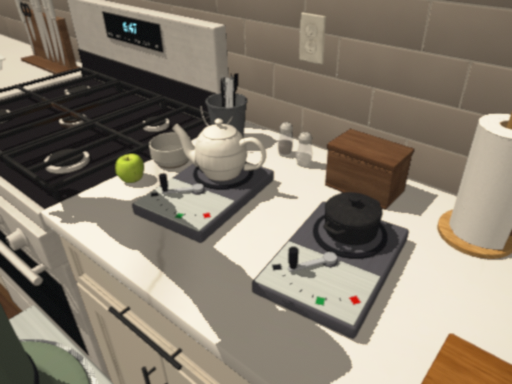

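The scene picture shows the cocotte's warmer on the right: lever knob near (293,258), pivot (331,259), and marks black (277,267), green (320,301) and red (355,300). The teapot's warmer is on the left, with its knob near (163,182).

Run:
```python
from h import *
im=grab_frame("top"); cv2.imwrite("pics/top0.png",im[:,:,::-1])
for cam in("scene","top"):
    if cam=="scene": grab_frame(cam)
    for n,z in(("pot_warmer",0),("cocotte",.04),("tea_lever_knob",.07)):
        for r in landmark_of(n,cam)[:3]: print(cam,n,round(r["score"],2),np.round(r["xy"],1),ray(cam,r["xy"],z))
for n,xy,z in(("knobtop",(293,249),.086),("pivot",(331,259),.046),("green",(320,301),.036),("red",(355,300),.036),("black",(277,267),.036)): print(n,ray("scene",xy,z),proj("top",ray("scene",xy,z)))
s=telemetry.observe(); print(s["clock"],s["position"],s["tool_rot"],s["grip_width"])
```

```text
scene pot_warmer 0.58 [334.  266.2] [ 0.5459 -0.1868  0.    ]
scene cocotte 0.94 [351.6 230.4] [ 0.6129 -0.1805  0.04  ]
scene tea_lever_knob 0.69 [162.5 180.6] [0.4718 0.2017 0.07  ]
top pot_warmer 0.75 [329.  201.8] [ 0.5423 -0.1888  0.    ]
top pot_warmer 0.69 [138.8 228.4] [0.4749 0.2199 0.    ]
top cocotte 0.68 [326.8 166.8] [ 0.6135 -0.1763  0.04  ]
top tea_lever_knob 0.64 [141.1 228.8] [0.4764 0.1965 0.07  ]
knobtop [ 0.4568 -0.1551  0.086 ] [318.7 243.5]
pivot [ 0.5145 -0.196   0.046 ] [336.1 214.6]
green [ 0.4308 -0.2294  0.036 ] [350.8 255.6]
red [ 0.4676 -0.2716  0.036 ] [371.4 238.2]
black [ 0.448  -0.1288  0.036 ] [302.3 246. ]
0.6 [0.25188767 0.57197282 0.23127937] [-3.14154683e+00  1.27563761e-05  2.72676262e+00] 0.08557602807753222
```

View pics/top0.png

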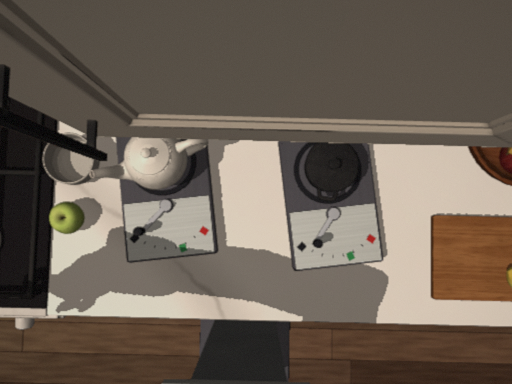

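The top picture shows the cocotte's warmer on the right: pivot (333,213), knob (318,243), and marks black (302,246), green (351,256) and red (371,239). The warmer is turned slightly. Next I fit its pose from these points.

Run:
```python
from h import *
from scipy.optimize import least_squares
def loc(q,r,z): return np.array([-.03-r*np.cos(q-.875),-r*np.sin(q-.875),z])
obs=[("top",(333,213),loc(0,0,.046)),("top",(302,246),loc(0,.094,.036)),("top",(351,256),loc(1.15,.094,.036)),("top",(371,239),loc(1.75,.094,.036)),
("top",(326.8,166.8),np.array([.062,0,.04])),("scene",(331,259),loc(0,0,.046)),("scene",(277,267),loc(0,.094,.036)),("scene",(320,301),loc(1.15,.094,.036)),("scene",(355,300),loc(1.75,.094,.036)),("scene",(350.5,232),np.array([.062,0,.04]))]
def W(p,l): c,s=np.cos(p[2]),np.sin(p[2]); return np.array([p[0]+c*l[0]-s*l[1],p[1]+s*l[0]+c*l[1],l[2]])
f=lambda p:np.concatenate([proj(c,W(p,l))-xy for c,xy,l in obs])
r=least_squares(f,[.545,-.187,0],diff_step=1e-3); p=r.x; print(p,r.fun.reshape(-1,2).round(1).tolist())
k=[]
g=lambda q:np.concatenate([proj("top",W(p,loc(q[0],.07,.086)))-(318,243),proj("scene",W(p,loc(q[0],.07,.086)))-(293,249)])
q=least_squares(g,[.3],diff_step=1e-2); print("q",q.x,q.fun)
print("pivot",W(p,loc(0,0,0)))
for a in(q.x[0],.6,.8,1.0,1.15): print(a,W(p,loc(a,.07,.07)).round(4))
```

```text
[ 0.54947472 -0.19473262  0.        ] [[2.6, -0.8], [-2.6, -5.5], [-4.6, 0.4], [-1.9, 3.2], [8.8, 1.2], [0.9, -1.8], [1.2, -5.0], [-5.4, -2.1], [-5.2, 1.7], [7.3, 1.7]]
q [0.3] [ 1.5 -1.5  2.2 -0.8]
pivot [ 0.51947472 -0.19473262  0.        ]
0.3 [ 0.4607 -0.1567  0.07  ]
0.6 [ 0.4521 -0.1757  0.07  ]
0.8 [ 0.4497 -0.1895  0.07  ]
1.0 [ 0.45   -0.2035  0.07  ]
1.15 [ 0.4521 -0.2137  0.07  ]
```

```bash
sed -i 's/\.round([14])//' h.py
cat > fit.py <<'E'
from h import *
from scipy.optimize import least_squares
def loc(q,r,z): return np.array([-.03-r*np.cos(q-.875),-r*np.sin(q-.875),z])
obs=[("top",(333,213),loc(0,0,.046)),("top",(302,246),loc(0,.094,.036)),("top",(351,256),loc(1.15,.094,.036)),("top",(371,239),loc(1.75,.094,.036)),
("top",(326.8,166.8),np.array([.062,0,.04])),("scene",(331,259),loc(0,0,.046)),("scene",(277,267),loc(0,.094,.036)),("scene",(320,301),loc(1.15,.094,.036)),("scene",(355,300),loc(1.75,.094,.036)),("scene",(350.5,232),np.array([.062,0,.04]))]
def W(p,l): c,s=np.cos(p[2]),np.sin(p[2]); return np.array([p[0]+c*l[0]-s*l[1],p[1]+s*l[0]+c*l[1],l[2]])
f=lambda p:np.concatenate([proj(c,W(p,l))-xy for c,xy,l in obs])
r=least_squares(f,[.545,-.187,.1]); p=r.x
def lever(xt,xs):
    g=lambda q:np.concatenate([proj(c,W(p,loc(q[0],.07,.086)))-x for c,x in(("top",xt),("scene",xs)) if x is not None])
    q=least_squares(g,[.5]); return q.x[0],q.fun.round(1)
if __name__=="__main__":
    print(p,r.fun.reshape(-1,2).round(1).tolist()); q=lever((318,243),(293,249)); print(q)
    for a in(q[0],.6,.8,1.0,1.15): print(a,W(p,loc(a,.07,.07)).round(4))
E
python3 fit.py
```

```text
[ 0.54728414 -0.18792397  0.13352368] [[1.2, 0.1], [0.2, -0.1], [-0.2, -0.6], [0.3, -0.7], [1.6, 2.3], [-1.0, -1.9], [-0.1, -0.2], [0.1, -0.2], [-0.1, 0.0], [-0.4, -0.7]]
(np.float64(0.1806804807304327), array([ 0.5, -0.2,  0.4, -0.6]))
0.1806804807304327 [ 0.4583 -0.1547  0.07  ]
0.6 [ 0.4483 -0.182   0.07  ]
0.8 [ 0.4477 -0.196   0.07  ]
1.0 [ 0.4499 -0.2098  0.07  ]
1.15 [ 0.4533 -0.2197  0.07  ]
```

```bash
python3 -m inch '[[0,0,0,0,0,-0.138,0.4],[0,0,0,0,0,-0.138,0.4],[0,0,0,0,0,-0.138,0.4],[-0.03,-0.038,0,0,0,0,0.4],[-0.03,-0.038,0,0,0,0,0.4]]'; python3 -m inch '[[-0.025,-0.04,0,0,0,0,0.4],[-0.025,-0.04,0,0,0,0,0.4],[-0.025,-0.04,0,0,0,0,0.4],[-0.02,-0.045,0,0,0,0,0.4],[-0.015,-0.045,0,0,0,0,0.4]]'
```

```text
clock: 1.1
position: [0.3118, 0.4954, 0.231]
tool_rot: [3.142, -0.0, -3.14]
force: [1.5, 0.3, 0.4]
grip_width: 0.051
finger_force: 0.0
clock: 1.6
position: [0.4226, 0.2839, 0.2314]
tool_rot: [3.141, 0.0, 3.14]
force: [1.8, -0.3, 0.3]
grip_width: 0.0513
finger_force: 0.0
```

```bash
python3 -m inch '[[-0.0035,-0.044,0,0,0,0,0.4],[-0.0035,-0.044,0,0,0,0,0.4],[-0.0035,-0.044,0,0,0,0,0.4],[-0.0035,-0.044,0,0,0,0,0.4],[-0.0035,-0.044,0,0,0,0,0.4]]'; python3 -m inch '[[-0.0035,-0.044,0,0,0,0,0.4],[-0.0035,-0.044,0,0,0,0,0.4],[-0.0035,-0.044,0,0,0,0,0.4],[-0.0035,-0.044,0,0,0,0,0.4],[-0.0035,-0.043,0,0,0,0,0.4]]';  python3 -m inch '[[0,0,0,0,0,0,0.4],[0,0,0.04,0,0,0,0.4],[0,0,0.04,0,0,0,0.4],[0,0,0,0,0,0,0.4]]'
python3 - <<'E'
from h import *
ims=[grab_frame(c)[:,:,::-1] for c in("scene","top")]
cv2.imwrite("pics/near.png",np.hstack([cv2.resize(ims[0][130:340,220:420],(400,420),interpolation=2),cv2.resize(ims[1][130:340,220:420],(400,420),interpolation=2)]))
E
```

```text
clock: 2.1
position: [0.4389, 0.0641, 0.2316]
tool_rot: [3.141, 0.001, 3.141]
force: [0.1, 0.8, -0.4]
grip_width: 0.0511
finger_force: 0.0
clock: 2.6
position: [0.4562, -0.1551, 0.2316]
tool_rot: [-3.141, 0.001, 3.141]
force: [0.9, 0.8, -0.9]
grip_width: 0.0514
finger_force: 0.0
clock: 3.0
position: [0.4541, -0.1524, 0.1481]
tool_rot: [3.14, -0.006, 3.141]
force: [-1.1, 0.4, 1.1]
grip_width: 0.0513
finger_force: 0.0
```

View pics/near.png

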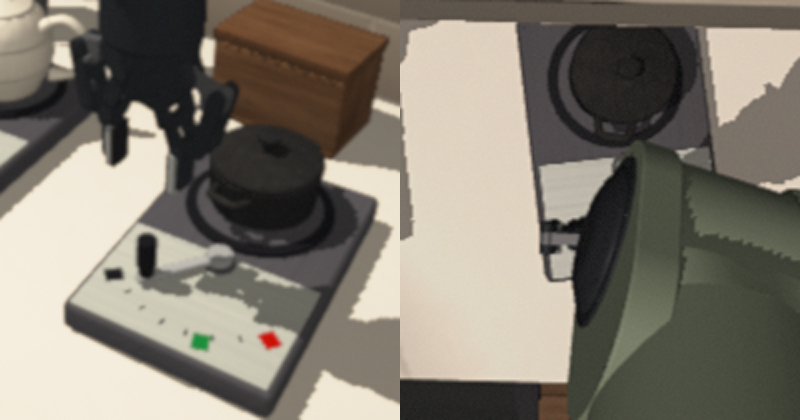

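The crop shows the fingertips at (115,155) and (180,180), straddling the line straight above the knob at (147,255), so I can go down.

```bash
python3 -m inch '[[-0.001,-0.001,0.03,0,0,0,0.4],[0,0,0.03,0,0,0,0.4],[0,0,0.02,0,0,0,0.4],[0,0,0.012,0,0,0,0.4],[0,0,0,0,0,0,0.4]]'; python3 -m inch '[[0,0,0,0,0,0,0.7],[0,0,0,0,0,0,1],[0,0,0,0,0,0,1],[0,0,0,0,0,0,1],[0,0,0,0,0,0,1]]' 20
```

```text
clock: 3.6
position: [0.4577, -0.1542, 0.0597]
tool_rot: [3.142, 0.0, 3.141]
force: [-0.6, 0.0, 0.3]
grip_width: 0.0514
finger_force: 0.0
clock: 4.1
position: [0.458, -0.1544, 0.0604]
tool_rot: [-3.141, 0.002, 3.141]
force: [-1.3, -0.7, 11.2]
grip_width: 0.0174
finger_force: 21.8
```

```bash
python3 -m inch '[[0.0033,-0.0069,0,0,0,0,1],[0.0033,-0.0069,0,0,0,0,1],[0.0017,-0.0067,0,0,0,0,1],[0.0017,-0.0067,0,0,0,0,1],[0.0006,-0.014,0,0,0,0,1]]'; python3 -m inch '[[-0.001,-0.007,0,0,0,0,1],[-0.0012,-0.0068,0,0,0,0,1],[-0.0017,-0.005,0,0,0,0,1],[-0.0017,-0.005,0,0,0,0,1],[0,0,0,0,0,0,1]]'; python3 -m inch '[[0,0,0,0,0,0,1],[0,0,0,0,0,0,1]]'
```

```text
clock: 4.6
position: [0.4465, -0.1944, 0.0599]
tool_rot: [3.141, -0.0, -3.141]
force: [-2.5, 5.2, 2.4]
grip_width: 0.017
finger_force: 20.1
clock: 5.1
position: [0.4529, -0.2197, 0.0596]
tool_rot: [-3.141, 0.001, 3.141]
force: [-1.3, 1.3, 5.8]
grip_width: 0.0168
finger_force: 22.0
clock: 5.3
position: [0.4528, -0.2194, 0.0596]
tool_rot: [-3.141, 0.001, 3.141]
force: [-0.5, -0.2, 5.2]
grip_width: 0.0171
finger_force: 21.9
```

The tool is at the target and the grip still reads 17 mm. Now I release, rise and look.

```bash
python3 -m inch '[[0,0,0,0,0,0,0.4],[0,0,0,0,0,0,0.4],[0,0,0,0,0,0,0.4],[0,0,-0.02,0,0,0,0.4],[0,0,-0.04,0,0,0,0.4]]'; python3 -m inch '[[0,0,-0.05,0,0,0,0.4],[0,0,-0.05,0,0,0,0.4],[0.0,0.04,0,0,0,0,0.4],[0,0.04,0,0,0,0,0.4],[0,0.04,0,0,0,0,0.4]]'; python3 -m inch '[[0,0.05,0,0,0,0,0.4],[0,0.05,0,0,0,0,0.4],[0,0,0,0,0,0,0.4],[0,0,0,0,0,0,0.4]]'
python3 - <<'E'
from h import *
ims=[grab_frame(c)[:,:,::-1] for c in("scene","top")]
cv2.imwrite("pics/after.png",np.hstack([cv2.resize(ims[0][130:340,220:420],(400,420),interpolation=2),cv2.resize(ims[1][130:340,220:420],(400,420),interpolation=2)]))
from fit import W,loc,p
for q in(.975,1.15,1.325):print(q,[((proj(c,W(p,loc(q,.07,.086)))-(220,130))*2+o).round() for c,o in(("scene",(0,0)),("top",(400,0)))])
for c in("scene","top"):
  for n,z in(("cocotte",.04),("tea_lever_knob",.07)):
    for r in landmark_of(n,c)[:2]: print(c,n,r["score"],ray(c,r["xy"],z))
E
```

```text
clock: 5.8
position: [0.4509, -0.2186, 0.1181]
tool_rot: [3.14, -0.004, 3.141]
force: [0.4, -0.4, 1.5]
grip_width: 0.0514
finger_force: 0.0
clock: 6.3
position: [0.4521, -0.0979, 0.2197]
tool_rot: [-3.142, 0.001, 3.14]
force: [1.1, -0.3, 1.0]
grip_width: 0.0513
finger_force: 0.0
clock: 6.7
position: [0.4524, 0.0018, 0.2193]
tool_rot: [-3.142, 0.0, -3.14]
force: [0.3, -1.5, 0.1]
grip_width: 0.0512
finger_force: 0.0
0.975 [array([195., 271.]), array([652., 236.])]
1.15 [array([210., 275.]), array([663., 232.])]
1.325 [array([225., 277.]), array([675., 227.])]
scene cocotte 0.89 [ 0.60828682 -0.17730215  0.04      ]
scene tea_lever_knob 0.7 [0.47619682 0.21674466 0.07      ]
top cocotte 0.88 [ 0.61328891 -0.17633774  0.04      ]
top tea_lever_knob 0.49 [0.48201953 0.20292587 0.07      ]
```

View pics/after.png

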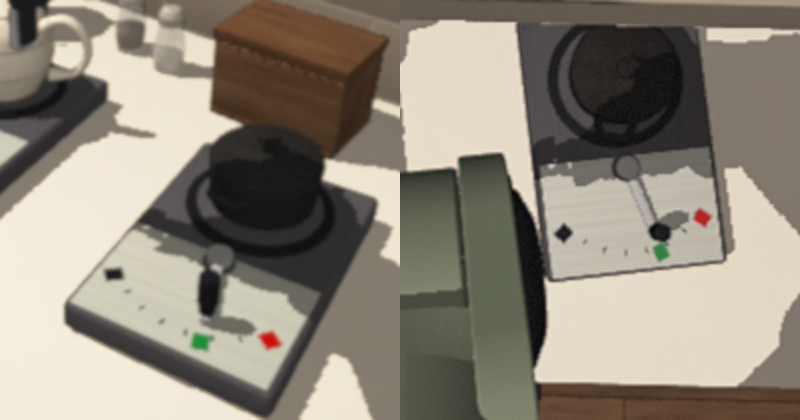

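The picture shows the knob's top at (660,231) and (209,272). The fit puts 1.15 rad at (663,232) and (210,275), so the lever is on the green mark. The cocotte hasn't moved, and the gripper is clear.

```bash
python3 -c "
from workcell import bot
print(bot.job_done())"
```

```text
the job is handed in; nothing more can be done
None
```

I swung the cocotte's lever to the green keep-warm mark (about 1.13 rad by camera) and let go; the cocotte stayed put, the arm never went near the teapot's lever, and the job was handed in at about 7 s, with no verdict returned.

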